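# Set the chocolate warmer four clicks hotter and start it

### The job

Turn the chocolate warmer's heat dial up by exactly four clicks (clockwise seen from above), pushing its orange lever gently round with a fingertip, not gripping it, and leave it resting in that click-stop. Then press the green start button fully down with a fingertip and let go. Leave the lid, the nozzle and everything else on the table where they are.

Things in the scene. Friction and masses are not known exactly. Their poses are not given: they have to be found in the camera images.
- warmer: White chocolate warmer fixed on the table: 240 (x) by 360 (y) by 85 mm high, flat top deck. Origin: centre of its underside, on the table; +x to its back, +y to its left. A covered pot fills the +y half of the deck; the grey control field in the -y half has the dial's axis at (30, -100) mm and the green button at (-78, -100) mm from the origin.
- dial: Heat dial on the deck: black disc 80 mm across, its top 11 mm above the deck, with an orange lever 12 mm wide standing 9 to 37 mm above the deck. The lever runs from 20 mm behind the axis out to a rounded end 52 mm from the axis. Origin: on the vertical turning axis at deck height; in the dial's frame the long end points 135 degrees from +x towards +y. Over 20 N, or a pinch, counts as forcing it.
- dial_tip (a point): Point on top of the orange lever near its long rounded end, 46 mm from the axis, 37 mm above the deck; turns with the dial. About 2.5 N sideways here starts the dial out of a click-stop; once past halfway it snaps by itself into the next stop, away from the finger.
- dial_axis (a point): Point on the dial's turning axis, 37 mm above the deck (122 mm above the table). Fixed; axes as the warmer's. Click-stops every 30 degrees: ten stops over 270 degrees, with end stops. Clockwise from above = hotter. At the lowest stop the lever's long end points 135 degrees counter-clockwise of the warmer's +x. It starts resting in one of the four lowest stops.
- start_button (a joint): Travel of the green start button: 0 m up, 0.006 m fully down; a spring returns it; fully down takes 4 N.
- start_button_top (a point): Centre of the top face of the green round start button (30 mm across, in a black housing), pressed straight down; it moves with the button.
- pot_lid: Loose aluminium lid 156 mm across with a black knob 28 mm across, 34 mm high in all, lying on the warmer's pot. Origin: centre of its underside, 97 mm above the table. Not to be moved.
- nozzle: Loose steel piping nozzle, a cone 28 mm across and 36 mm high, upright on the warmer's deck behind and to the left of the dial. Origin: centre of its underside. Not to be moved.
- cup: Loose white paper cup, 76 mm across, 90 mm high, on the table. Origin: centre of its underside. Not to be moved.
- cake_ring: Loose dark brown cake ring, 110 mm across, 20 mm high, on the table. Origin: centre of its underside. Not to be moved.
- cutter: Loose lime green ring cutter, 72 mm across, 45 mm high, on the table. Origin: centre of its underside. Not to be moved.
- palette_knife: Loose spatula lying on the table, about 250 mm long. Origin at the middle of its underside; its x axis runs from handle to blade. Not to be moved.
- ball_cake: Turquoise ball cake dummy, 160 mm across, 152 mm high, with a flat foot, on a white board 12 mm thick at the left of the table. Origin: centre of its foot. Not to be moved.

How it is judged:
By the outcome, as a careful person would: the job done as asked, in the order asked, and still so for the second after the job is handed in, with the robot touching nothing.
It also fails if it takes over 64 s, if anything falls off the work surface, if the arm or the gripper's body presses on something with over 40 N, if the wrist force passes 120 N, or if a joint passes its speed limit or range.

### The arm

A 6-joint arm with a two-finger parallel gripper is mounted at the origin on the work surface. World frame = base frame: x ahead of the robot, y to its left, z up, the work surface at z = 0. Lengths are in m, angles in degrees, forces in N, time in s.
With the tool pointing down it reaches from about 0.4 to 0.825 m from the base axis. Payload 7 kg.
Tool frame: the origin (TCP) lies between the finger pads; the fingertips stand 22 mm ahead of it and the grasp point (between the pads) lies 3 mm ahead of it; z points along the fingers, y is the line along which they close (so a half turn about z gives the same grasp; the last joint's range is limited). The gripper opens to 88 mm and grips with 3 to 60 N. Pads are 19 mm wide; open, the fingers measure 130 mm over their backs; the gripper's body (78 mm by 193 mm) begins 47 mm behind the grasp point.
Start: joints at [89.33, 20.546, 0.682, 0, -70.136, -16.507], TCP at [0.199, 0.645, 0.249] pointing down, gripper open.
Joint ranges: [-176.03, 176.03], [-82.01, 121.73], [-58.28, 71.71], [-173.87, 95.51], [-174.79, -0.11], [-173.66, 173.66]. Speed limits (degrees/s): [136.94, 136.94, 172.46, 180, 180, 180].

### API

Orientations are given as [roll, pitch, yaw] about the fixed x, y, z axes, in that order (R = Rz(yaw) Ry(pitch) Rx(roll)).
In Python, from plant import ctrl gives the robot as it stands.
- The arm moves only by the tool apply_moves, never from a script. Its argument "targets" is a list of rows, each an object with "travel": the shift along the tool's x, y, z in mm, a list of three; "roll": the turn about the tool's z in degrees; "jaw": the finger opening in mm, from 0 to 87.6. In form: [{"travel": [tx, ty, tz], "roll": roll, "jaw": jaw}, ...]. A call has 1 to 10 rows; each row shifts and turns the commanded pose from where the row before left it, along the tool's axes as they then stand; what a row does not reach is not made up. A row lasts 1/10 s, in which the tool goes at most 50 mm and 8.59 degrees, less where a joint would pass 70% of its speed; a pose out of reach is approached as far as the arm can. A call with a gripper value outside its range is refused whole. The fingers move at their own pace and stop on an object; the grip force is fixed at half the most. Time passes only in rows, so rows that do not move let the fingers close. It gives the time, the measured TCP pose, the force, the opening and the grip force at its end, in the units of the state.
- ctrl.get_obs(): the state, without advancing time (a new reading comes with each control period).
- ctrl.snapshot(name): name is "scene" or "top" or "wrist"; returns the picture (384x512x3 uint8, red, green, blue); there is no depth.
- ctrl.calibration(name): a dict with "K" (3x3 intrinsics, pixels), "dist_coeffs" ([k1, k2, p1, p2, k3] as OpenCV has them; the pictures are not rectified), "extrinsics" (4x4, takes a point from camera to world coordinates); the wrist camera has in their place "hand_eye" (4x4, takes a point from camera to tool coordinates, whose origin is the TCP and whose axes are the flange's). Camera axes: x right, y down, z forward; pixel columns grow to the right and rows downward; lengths in m; the calibration is good to about 2 mm. A picture is of the moment at which its call begins: read the wrist's pose just before it. calibration takes no time and is no camera call.
- ctrl.close_job(): hands the job in; it is judged then, once.
The state is a dict: "clock": time; "joint_pos": joint angles; "qvel": joint speeds; "tau": joint torques, N m; "tool_pos": TCP position; "orientation": TCP orientation; "force": force on the tool from outside, world axes, zero at the start; "moment": the same for the moment, N m; "opening": finger opening in m; "gripper_force": force on a finger pad.
Only numpy, scipy, OpenCV 4.12 (cv2) and the standard library are available. Lean on these libraries where they do the work, as an engineer would, in place of code of your own. Each camera call takes 0.05 s, during which the arm holds its last target. There are 200 camera calls.

## Working session

There is one attempt and no reset: what is moved stays moved. The work goes in short steps, Python scripts to look and compute and a tool call to move; the robot and the scene stay as the last step left them, time stands still between calls to the robot, and variables do not carry over. Pictures are saved under pics/ and viewed, at most 10 in all, crops included, and the job is handed in when it is done.

Besides the shell and the picture viewer there is one more tool, called after "Call:" as name(argument=value, ...), one argument or row to a line, values as JSON. apply_moves: Moves the arm, as the interface text tells. Its arguments: {"type":"object","properties":{"targets":{"type":"array","items":{"type":"object","properties":{"travel":{"type":"array","items":{"type":"number"}},"roll":{"type":"number"},"jaw":{"type":"number"}}}}},"required":["targets"]}

```bash
mkdir -p pics; python3 - <<'E'
from plant import ctrl
import cv2,numpy as np
for n in("scene","top"):
    cv2.imwrite(f"pics/{n}0.png",ctrl.snapshot(n)[:,:,::-1])
    c=ctrl.calibration(n);print(n,np.round(c["K"],1).tolist(),c["dist_coeffs"],np.round(c["extrinsics"],3).tolist())
o=ctrl.get_obs();print(o)
E
```

```text
scene [[350.8, 0.0, 259.1], [0.0, 350.8, 193.2], [0.0, 0.0, 1.0]] [-0.0137545  0.         0.         0.         0.       ] [[-0.551, 0.487, -0.677, 1.44], [0.834, 0.308, -0.457, 0.617], [-0.014, -0.817, -0.576, 0.888], [0.0, 0.0, 0.0, 1.0]]
top [[380.5, 0.0, 251.0], [0.0, 380.5, 184.0], [0.0, 0.0, 1.0]] [-0.03051402  0.          0.          0.          0.        ] [[0.014, -0.976, 0.216, 0.252], [-1.0, -0.013, 0.004, -0.018], [-0.001, -0.216, -0.976, 1.283], [0.0, 0.0, 0.0, 1.0]]
{'clock': 0.1, 'joint_pos': array([ 8.93292909e+01,  2.05870256e+01,  6.37712779e-01, -1.76863189e-02,
       -7.01355589e+01, -1.65057688e+01]), 'qvel': array([-0.00583653, -0.09724939,  0.15459806,  0.07245661,  0.00407952,
       -0.01137309]), 'tau': array([-2.36485401e-03, -5.84164917e+01,  2.93753242e+01,  7.01558724e+00,
        1.01794774e-02, -6.20389278e-05]), 'tool_pos': array([0.19925451, 0.64448614, 0.24771   ]), 'orientation': array([ 1.79913902e+02, -8.17334081e-03, -1.71824938e+01]), 'force': array([-0.2000771 , -0.99298912, -0.06023893]), 'moment': array([-0.00253078, -0.02662355, -0.00696341]), 'gripper_force': 0.0, 'opening': 0.08777338959713236}
```

```bash
cd pics; python3 -c "
import cv2,numpy as np
cv2.imwrite('both.png',cv2.resize(np.vstack([cv2.imread('top0.png')]),(800,600)))"
```

```text
(no output)
```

View pics/both.png

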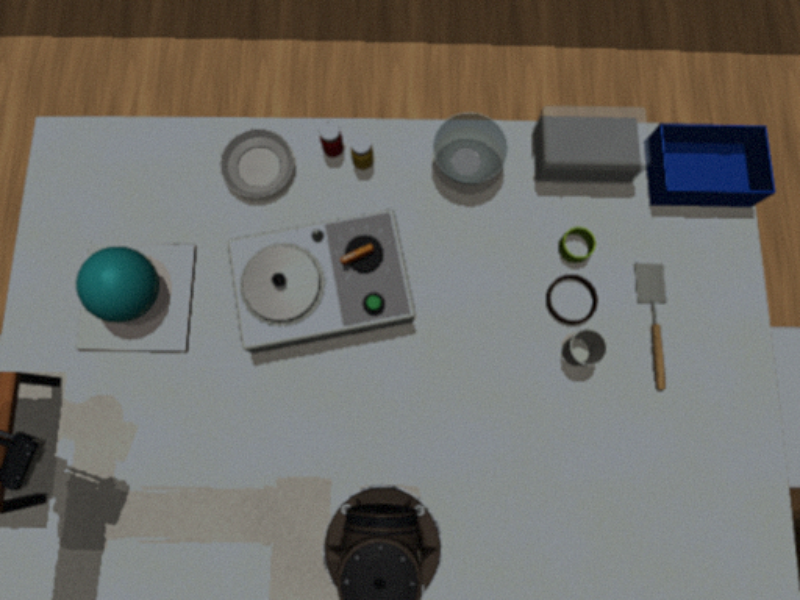

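View pics/scene0.png

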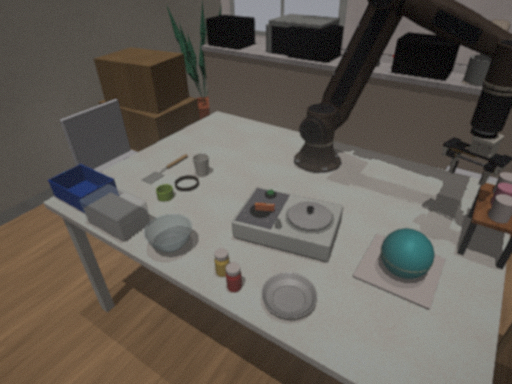

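The top view (800x600 scale) shows the warmer, yawed about +9°. The dial is at (364,254), its lever's long end pointing left and slightly down to (342,262). The green button is at (373,302), the nozzle at (317,235) and the lid knob at (279,280). The scene view agrees.

```bash
cat > h.py <<'E'
import cv2,numpy as np
from plant import ctrl
def cast(px,z,c,T):
    p=cv2.undistortPoints(np.array(px,float).reshape(-1,1,2),np.array(c["K"]),np.array(c["dist_coeffs"])).reshape(-1,2)
    d=np.c_[p,np.ones(len(p))]@T[:3,:3].T
    return T[:3,3]+d*((z-T[2,3])/d[:,2])[:,None]
def blob(im,lo,hi,roi):
    h=cv2.cvtColor(im,cv2.COLOR_RGB2HSV);m=cv2.inRange(h,lo,hi);k=np.zeros_like(m);x0,y0,x1,y1=roi;k[y0:y1,x0:x1]=1;m=m*k
    cs=cv2.findContours(m,cv2.RETR_EXTERNAL,cv2.CHAIN_APPROX_NONE)[0]
    return max(cs,key=cv2.contourArea)
E
python3 - <<'E'
from h import *
im=cv2.imread("pics/top0.png")[:,:,::-1].copy();c=ctrl.calibration("top");T=np.array(c["extrinsics"])
roi=(140,125,270,230)
g=blob(im,(40,100,40),(85,255,255),roi);o=blob(im,(5,120,60),(20,255,255),roi)
print("green",cast(cv2.minEnclosingCircle(g)[0],.095,c,T))
b=cv2.boxPoints(cv2.minAreaRect(o));print(b,cast(b,.122,c,T))
w=blob(im,(0,0,75),(180,70,255),roi)
h=cv2.cvtColor(im,cv2.COLOR_RGB2HSV);print(h[140:160:4,200],h[180:200:4,200],h[130,130:160:4])
# rough warmer corners of deck (800 px scale /1.5625)
P=np.array([[229,239],[394,211],[411,316],[246,346]])/1.5625
q=cast(P,.085,c,T);print(q);e=q[0]-q[1];e2=q[3]-q[2];print(np.degrees(np.arctan2(-e[0],e[1])),np.degrees(np.arctan2(-e2[0],e2[1])),q.mean(0))
print(cast(np.array([364,254])/1.5625,.096,c,T),cast(np.array([317,235])/1.5625,.1,c,T))
cv2.imwrite("pics/crop.png",cv2.resize(cv2.convertScaleAbs(im[125:235,140:270,::-1],alpha=1.6),None,fx=5,fy=5,interpolation=2))
E
```

```text
green [[0.48542861 0.02618819 0.095     ]]
[[216.67157 164.15332]
 [236.92703 154.70078]
 [238.79199 158.69711]
 [218.53653 168.14966]] [[0.57204333 0.09674099 0.122     ]
 [0.6040544  0.03333386 0.122     ]
 [0.59091803 0.02712368 0.122     ]
 [0.55905454 0.09041127 0.122     ]]
[[ 70  11 140]
 [ 96   9 139]
 [105   5  96]
 [100  12  65]
 [105  21 145]] [[ 85  11 139]
 [ 79  15 140]
 [ 70   6 138]
 [ 60  10 104]
 [ 42  12 103]] [[102   9 135]
 [ 90   6 139]
 [104  19 144]
 [ 94  13 141]
 [106  20 142]
 [102  18 143]
 [ 90   7 138]
 [ 80   7 107]]
[[ 0.61744138  0.33292318  0.085     ]
 [ 0.68400795 -0.01412803  0.085     ]
 [ 0.45830442 -0.05185194  0.085     ]
 [ 0.3920297   0.28176895  0.085     ]]
10.857814889715737 11.235691983395915 [0.53794586 0.13717804 0.085     ]
[[0.58524793 0.04673789 0.096     ]] [[0.62383986 0.14535371 0.1       ]]
```

View pics/crop.png

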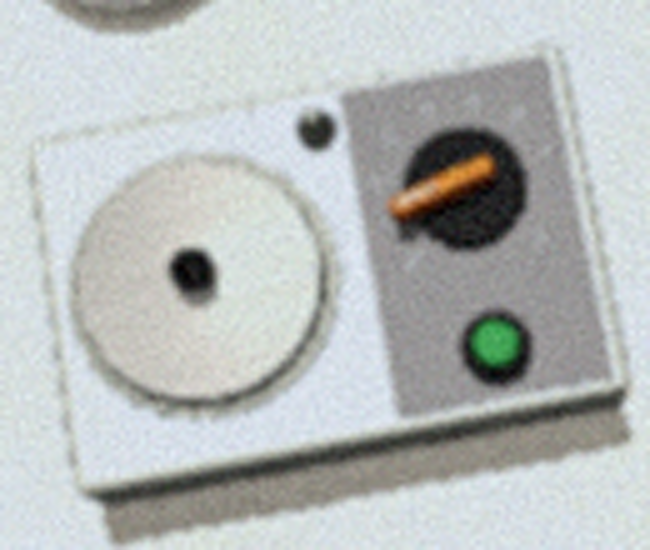

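The crop confirms it: orange lever from (490,165) to (395,208), green button at (495,343), nozzle at (317,130). The lever is at world angle 116.8° and the warmer yaw is about 11°, so the lever is at 105°, one stop above lowest. The axis is near (0.588, 0.046). Four clicks clockwise should end at a world angle of about -4°.

I'll close the jaws, turn and travel over.

Call:
apply_moves(
  targets=[
    {"travel":[0,0,0],"roll":8,"jaw":0},
    {"travel":[0,0,0],"roll":8,"jaw":0},
    {"travel":[0,0,0],"roll":8,"jaw":0},
    {"travel":[0,0,0],"roll":8,"jaw":0},
    {"travel":[0,0,0],"roll":8,"jaw":0},
    {"travel":[0,0,0],"roll":5.8,"jaw":0},
  ],
)

```text
clock: 0.7
tool_pos: [0.1993, 0.6446, 0.248]
orientation: [180.0, -0.0, -63.3]
force: [-0.2, 0.2, -0.2]
opening: 0.0452
gripper_force: 0.0
```

Call:
apply_moves(
  targets=[
    {"travel":[33,-2,0],"roll":0,"jaw":0},
    {"travel":[33,-2,0],"roll":0,"jaw":0},
    {"travel":[33,-2,0],"roll":0,"jaw":0},
    {"travel":[33,-2,0],"roll":0,"jaw":0},
    {"travel":[33,-2,0],"roll":0,"jaw":0},
    {"travel":[33,-2,0],"roll":0,"jaw":0},
    {"travel":[33,-2,0],"roll":0,"jaw":0},
    {"travel":[33,-2,0],"roll":0,"jaw":0},
    {"travel":[33,-2,0],"roll":0,"jaw":0},
    {"travel":[33,-2,0],"roll":0,"jaw":0},
  ],
)

```text
clock: 1.7
tool_pos: [0.3674, 0.3586, 0.2484]
orientation: [180.0, -0.0, -63.0]
force: [0.8, -0.2, -0.2]
opening: 0.0005
gripper_force: 0.0
```

Call:
apply_moves(
  targets=[
    {"travel":[33,-2,0],"roll":0,"jaw":0},
    {"travel":[33,-2,0],"roll":0,"jaw":0},
    {"travel":[33,-2,0],"roll":0,"jaw":0},
    {"travel":[33,-2,0],"roll":0,"jaw":0},
    {"travel":[33,-2,0],"roll":0,"jaw":0},
    {"travel":[33,-2,0],"roll":0,"jaw":0},
    {"travel":[33,-2,0],"roll":0,"jaw":0},
    {"travel":[33,-2,0],"roll":0,"jaw":0},
    {"travel":[33,-2,0],"roll":0,"jaw":0},
    {"travel":[0,0,0],"roll":0,"jaw":0},
  ],
)

```text
clock: 2.7
tool_pos: [0.519, 0.1009, 0.248]
orientation: [179.9, -0.0, -63.2]
force: [0.3, 1.0, -1.1]
opening: 0.0004
gripper_force: 0.0
```

```bash
cat >> h.py <<'E'
from scipy.spatial.transform import Rotation as R
def wrist(name):
    o=ctrl.get_obs();im=ctrl.snapshot("wrist");c=ctrl.calibration("wrist")
    T=np.eye(4);T[:3,:3]=R.from_euler("xyz",o["orientation"],degrees=True).as_matrix();T[:3,3]=o["tool_pos"]
    cv2.imwrite(f"pics/{name}.png",im[:,:,::-1]);return im,c,T@np.array(c["hand_eye"])
E
python3 - <<'E'
from h import *
im,c,T=wrist("w1");print(T.round(3))
for n,lo,hi,z in(("o",(5,120,60),(20,255,255),.122),("g",(40,100,40),(85,255,255),.095)):
    b=blob(im,lo,hi,(0,0,512,384));q=cv2.boxPoints(cv2.minAreaRect(b));print(n,q.round(),cast(q,z,c,T).round(4),cast(cv2.minEnclosingCircle(b)[0],z,c,T).round(4))
E
```

```text
[[-0.892 -0.435 -0.125  0.552]
 [-0.453  0.858  0.243  0.034]
 [ 0.002  0.273 -0.962  0.384]
 [ 0.     0.     0.     1.   ]]
o [[ 61. 312.]
 [396. 312.]
 [396. 326.]
 [ 61. 326.]] [[0.6465 0.3035 0.122 ]
 [0.3399 0.1465 0.122 ]
 [0.33   0.1608 0.122 ]
 [0.6419 0.3207 0.122 ]] [[0.4869 0.2351 0.122 ]]
g [[316. 119.]
 [348. 119.]
 [348. 151.]
 [316. 151.]] [[0.5033 0.017  0.095 ]
 [0.4768 0.0034 0.095 ]
 [0.4615 0.0288 0.095 ]
 [0.4887 0.0428 0.095 ]] [[0.4828 0.0228 0.095 ]]
```

View pics/w1.png

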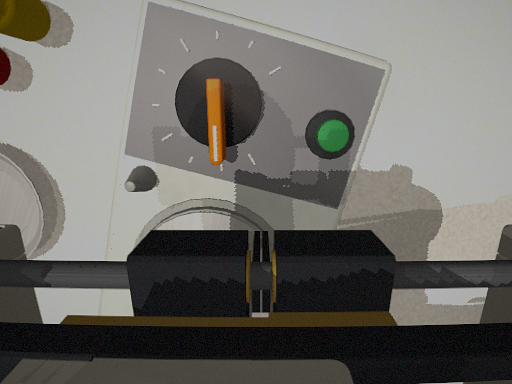

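The wrist view shows the lever from (213,80) to (217,164), the dial disc around (219,103), the green button at (332,135) and the nozzle at (145,180). The fingers are closed at (262,270).

```bash
python3 - <<'E'
from h import *
im=cv2.imread("pics/w1.png")[:,:,::-1].copy();c=ctrl.calibration("wrist");o=ctrl.get_obs()
T=np.eye(4);T[:3,:3]=R.from_euler("xyz",o["orientation"],degrees=True).as_matrix();T[:3,3]=o["tool_pos"];T=T@np.array(c["hand_eye"])
b=blob(im,(5,120,60),(20,255,255),(170,60,270,190)).reshape(-1,2)
ys=b[:,1];top=b[ys<ys.min()+2].mean(0);bot=b[ys>ys.max()-2].mean(0);p=cast([top,bot],.122,c,T)
d=p[1]-p[0];L=np.linalg.norm(d);u=d/L;A=p[1]-.052*u
print(top,bot,p.round(4),L,"ang",np.degrees(np.arctan2(u[1],u[0])),"axis",A.round(4),"axis2",(p[0]+.02*u).round(4))
k=blob(im,(0,0,0),(180,255,60),(170,50,270,150));print(cast(cv2.fitEllipse(cv2.convexHull(k))[0],.096,c,T).round(4),cv2.fitEllipse(cv2.convexHull(k)))
print("nozzle base~",cast([[148,180]],.1,c,T).round(3))
E
```

```text
[212.5         78.21428571] [216.         163.66666667] [[0.598  0.0298 0.122 ]
 [0.5661 0.0921 0.122 ]] 0.0700356761388334 ang 117.13391474916877 axis [0.5898 0.0458 0.122 ] axis2 [0.5889 0.0476 0.122 ]
[[0.6075 0.0602 0.096 ]] ((193.5099639892578, 107.82889556884766), (33.463069915771484, 76.72673034667969), 168.7779083251953)
nozzle base~ [[0.619 0.141 0.1  ]]
```

Call:
apply_moves(
  targets=[
    {"travel":[19,1,0],"roll":0,"jaw":0},
    {"travel":[19,1,0],"roll":0,"jaw":0},
    {"travel":[0,0,25],"roll":0,"jaw":0},
    {"travel":[0,0,25],"roll":0,"jaw":0},
    {"travel":[0,0,25],"roll":0,"jaw":0},
    {"travel":[0,0,20],"roll":0,"jaw":0},
    {"travel":[0,0,15],"roll":0,"jaw":0},
    {"travel":[0,0,11],"roll":0,"jaw":0},
    {"travel":[0,0,0],"roll":0,"jaw":0},
    {"travel":[0,0,0],"roll":0,"jaw":0},
  ],
)

```text
clock: 3.75
tool_pos: [0.5337, 0.0692, 0.128]
orientation: [-180.0, -0.0, -62.9]
force: [0.1, 0.1, -0.2]
opening: 0.0005
gripper_force: 0.0
```

Call:
apply_moves(
  targets=[
    {"travel":[0,-2,0],"roll":0,"jaw":0},
    {"travel":[0,-2,0],"roll":0,"jaw":0},
    {"travel":[0,-2,0],"roll":0,"jaw":0},
    {"travel":[0,-2,0],"roll":0,"jaw":0},
    {"travel":[0,-1,0],"roll":0,"jaw":0},
    {"travel":[0,0,0],"roll":0,"jaw":0},
  ],
)

```text
clock: 4.35
tool_pos: [0.5417, 0.0729, 0.1276]
orientation: [180.0, -0.0, -63.0]
force: [0.2, -0.1, -0.7]
opening: 0.0007
gripper_force: 0.0
```

Call:
apply_moves(
  targets=[
    {"travel":[0,-1,0],"roll":0,"jaw":0},
    {"travel":[0,-1,0],"roll":0,"jaw":0},
    {"travel":[0,0,0],"roll":0,"jaw":0},
  ],
)

```text
clock: 4.65
tool_pos: [0.5434, 0.0738, 0.1275]
orientation: [180.0, -0.0, -63.0]
force: [0.8, -0.4, 0.6]
opening: 0.0004
gripper_force: 0.0
```

Call:
apply_moves(
  targets=[
    {"travel":[0,-1,0],"roll":0,"jaw":0},
    {"travel":[0,0,0],"roll":0,"jaw":0},
  ],
)

```text
clock: 4.85
tool_pos: [0.5444, 0.0743, 0.1276]
orientation: [-180.0, -0.0, -63.0]
force: [-0.0, 0.1, -0.4]
opening: 0.0004
gripper_force: 0.0
```

Call:
apply_moves(
  targets=[
    {"travel":[0,-1,0],"roll":0,"jaw":0},
    {"travel":[0,0,0],"roll":0,"jaw":0},
  ],
)

```text
clock: 5.05
tool_pos: [0.5452, 0.0748, 0.1275]
orientation: [-180.0, -0.0, -63.0]
force: [0.0, -1.1, -0.7]
opening: 0.0004
gripper_force: 0.0
```

Call:
apply_moves(
  targets=[
    {"travel":[0,-1,0],"roll":0,"jaw":0},
    {"travel":[0,0,0],"roll":0,"jaw":0},
  ],
)

```text
clock: 5.25
tool_pos: [0.5461, 0.0752, 0.1276]
orientation: [-180.0, -0.0, -63.0]
force: [0.1, -1.3, -0.4]
opening: 0.0004
gripper_force: 0.0
```

Call:
apply_moves(
  targets=[
    {"travel":[0,-1,0],"roll":0,"jaw":0},
    {"travel":[0,-1,0],"roll":0,"jaw":0},
    {"travel":[0,0,0],"roll":0,"jaw":0},
  ],
)

```text
clock: 5.55
tool_pos: [0.548, 0.0762, 0.1275]
orientation: [-180.0, -0.0, -63.0]
force: [0.1, -0.3, 0.3]
opening: 0.0003
gripper_force: 0.0
```

```bash
python3 - <<'E'
from h import *
im,c,T=wrist("w2")
cv2.imwrite("pics/w2c.png",cv2.resize(cv2.convertScaleAbs(im[130:330,110:400,::-1],alpha=1.5),None,fx=2.5,fy=2.5))
E
```

```text
(no output)
```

View pics/w2c.png

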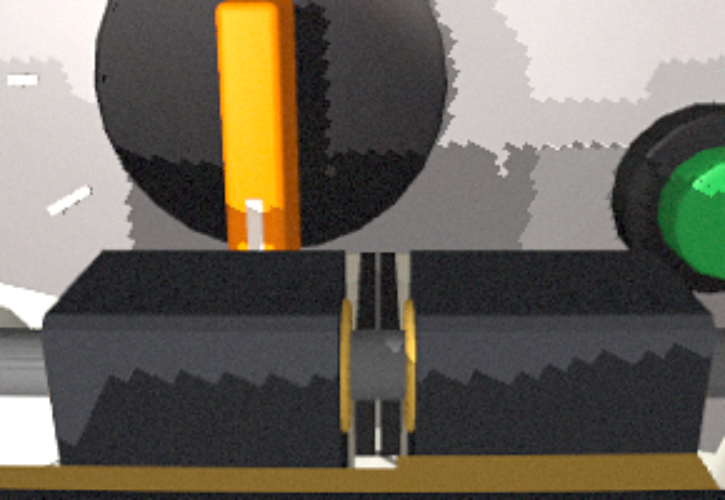

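The close view shows that the actual fingertips are thin plates between wider blocks. The lever (crop x 220-298) already passes under the left block without touching it. I'll keep approaching.

Call:
apply_moves(
  targets=[
    {"travel":[0,-1,0],"roll":0,"jaw":0},
    {"travel":[0,-1,0],"roll":0,"jaw":0},
    {"travel":[0,-1,0],"roll":0,"jaw":0},
    {"travel":[0,0,0],"roll":0,"jaw":0},
  ],
)

```text
clock: 6.0
tool_pos: [0.5503, 0.0773, 0.1275]
orientation: [180.0, -0.0, -63.0]
force: [-1.4, -1.2, 1.0]
opening: 0.0004
gripper_force: 0.7
```

Call:
apply_moves(
  targets=[
    {"travel":[0,-1,0],"roll":0,"jaw":0},
    {"travel":[0,-1,0],"roll":0,"jaw":0},
    {"travel":[0,0,0],"roll":0,"jaw":0},
  ],
)

```text
clock: 6.3
tool_pos: [0.5521, 0.0784, 0.1274]
orientation: [180.0, 0.0, -63.0]
force: [-3.1, 0.2, 1.0]
opening: 0.0004
gripper_force: 1.3
```

Call:
apply_moves(
  targets=[
    {"travel":[0,-1,0],"roll":0,"jaw":0},
    {"travel":[0,-1,0],"roll":0,"jaw":0},
    {"travel":[0,0,0],"roll":0,"jaw":0},
  ],
)

```text
clock: 6.6
tool_pos: [0.5543, 0.0795, 0.1275]
orientation: [-180.0, 0.0, -63.0]
force: [-1.5, 0.8, -0.3]
opening: 0.0006
gripper_force: 0.9
```

Contact is found at about d = 20.5 mm, and the lever has moved about 8° with force around 3 N. Next I'll sweep along an arc about the dial axis.

Call:
apply_moves(
  targets=[
    {"travel":[-0.74,-2.4,0],"roll":3,"jaw":0},
    {"travel":[-0.74,-2.4,0],"roll":3,"jaw":0},
    {"travel":[-0.74,-2.4,0],"roll":3,"jaw":0},
    {"travel":[-0.74,-2.4,0],"roll":3,"jaw":0},
    {"travel":[-0.74,-2.4,0],"roll":3,"jaw":0},
    {"travel":[-0.74,-2.4,0],"roll":3,"jaw":0},
    {"travel":[-0.74,-2.4,0],"roll":3,"jaw":0},
    {"travel":[-0.74,-2.4,0],"roll":3,"jaw":0},
    {"travel":[0,0,0],"roll":0,"jaw":0},
  ],
)

```text
clock: 7.5
tool_pos: [0.5712, 0.0905, 0.1277]
orientation: [-180.0, 0.0, -87.0]
force: [-2.4, 0.7, 2.6]
opening: 0.0001
gripper_force: 1.3
```

```bash
cat >> h.py <<'E'
A=np.array([.5885,.046])
def rd():
    o=ctrl.get_obs();t=np.radians(o["orientation"][2]+180);v=(o["tool_pos"][:2]-A)*1e3
    print("theta",np.degrees(t)%360,"r",v@[np.cos(t),np.sin(t)],"d",v@[-np.sin(t),np.cos(t)],"z",o["tool_pos"][2],o["force"].round(1),"clk",o["clock"])
def lever(name,src="top"):
    # lever end-to-end angle, seen from the given camera
    if src=="wrist": im,c,T=wrist(name)
    else:
        im=ctrl.snapshot(src);c=ctrl.calibration(src);T=np.array(c["extrinsics"]);cv2.imwrite(f"pics/{name}.png",im[:,:,::-1])
    m=blob(im,(5,120,60),(20,255,255),(190,130,270,200) if src=="top" else (0,0,512,300));(a,b)=cv2.fitLine(m,cv2.DIST_L2,0,.01,.01)[:2].ravel()
    x,y=cv2.minEnclosingCircle(m)[0];p=cast([[x-8*a,y-8*b],[x+8*a,y+8*b],[x,y]],.122,c,T)
    d=p[1]-p[0];q=p[2][:2]-A
    if q@d[:2]<0:d=-d
    print("lever world ang",np.degrees(np.arctan2(d[1],d[0])),"centre",p[2].round(4),"area",cv2.contourArea(m))
E
python3 - <<'E'
from h import *
rd();lever("t2")
E
```

```text
theta 92.98965292189261 r 45.37467934734224 d 14.977614071549592 z 0.12771681802096654 [-2.4  0.7  2.6] clk 7.5
lever world ang -100.06532117400808 centre [0.5897 0.0423 0.122 ] area 38.0
```

Call:
apply_moves(
  targets=[
    {"travel":[-0.74,-2.4,0],"roll":3,"jaw":0},
    {"travel":[-0.74,-2.4,0],"roll":3,"jaw":0},
    {"travel":[-0.74,-2.4,0],"roll":3,"jaw":0},
    {"travel":[-0.74,-2.4,0],"roll":3,"jaw":0},
    {"travel":[-0.74,-2.4,0],"roll":3,"jaw":0},
    {"travel":[-0.74,-2.4,0],"roll":3,"jaw":0},
    {"travel":[-0.74,-2.4,0],"roll":3,"jaw":0},
    {"travel":[-0.74,-2.4,0],"roll":3,"jaw":0},
    {"travel":[-0.74,-2.4,0],"roll":3,"jaw":0},
    {"travel":[-0.74,-2.4,0],"roll":3,"jaw":0},
  ],
)

```text
clock: 8.55
tool_pos: [0.5956, 0.0935, 0.1277]
orientation: [-180.0, 0.0, -117.0]
force: [-3.0, 1.0, 2.3]
opening: 0.0008
gripper_force: 1.7
```

Call:
apply_moves(
  targets=[
    {"travel":[-0.74,-2.4,0],"roll":3,"jaw":0},
    {"travel":[-0.74,-2.4,0],"roll":3,"jaw":0},
    {"travel":[-0.74,-2.4,0],"roll":3,"jaw":0},
    {"travel":[-0.74,-2.4,0],"roll":3,"jaw":0},
    {"travel":[-0.74,-2.4,0],"roll":3,"jaw":0},
    {"travel":[-0.74,-2.4,0],"roll":3,"jaw":0},
    {"travel":[-0.74,-2.4,0],"roll":3,"jaw":0},
    {"travel":[-0.74,-2.4,0],"roll":3,"jaw":0},
    {"travel":[0,0,0],"roll":0,"jaw":0},
  ],
)

```text
clock: 9.45
tool_pos: [0.6148, 0.0862, 0.1277]
orientation: [-180.0, 0.1, -140.9]
force: [0.4, 0.1, -0.3]
opening: 0.0005
gripper_force: 0.0
```

```bash
python3 - <<'E'
from h import *
rd();lever("t3");lever("w3","wrist")
a=cv2.imread("pics/w3.png");t=cv2.resize(cv2.imread("pics/t3.png")[120:216,160:288],(512,384));cv2.imwrite("pics/c3.png",cv2.resize(np.hstack([a,t]),(800,300)))
E
```

```text
theta 39.05597398682818 r 45.7601579651806 d 14.661543079298097 z 0.12767454451139043 [ 0.4  0.1 -0.3] clk 9.45
lever world ang -153.54266539280508 centre [0.5863 0.0502 0.122 ] area 42.0
lever world ang 25.80231054209944 centre [0.592  0.0469 0.122 ] area 2334.0
```

View pics/c3.png

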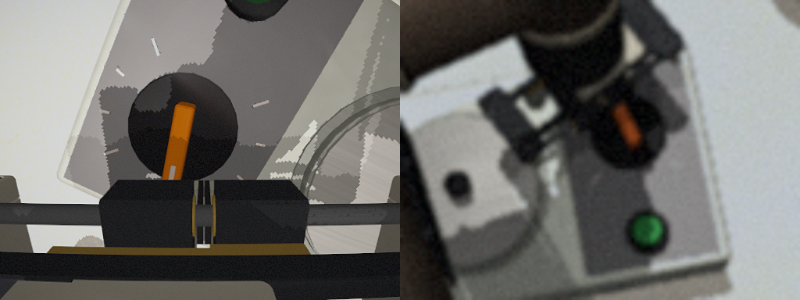

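The lever is now at 26° world, which is exactly three clicks, and the finger is clear of it. Now for the fourth.

Call:
apply_moves(
  targets=[
    {"travel":[-0.5,-1.6,0],"roll":2,"jaw":0},
    {"travel":[-0.5,-1.6,0],"roll":2,"jaw":0},
    {"travel":[-0.5,-1.6,0],"roll":2,"jaw":0},
    {"travel":[-0.5,-1.6,0],"roll":2,"jaw":0},
    {"travel":[-0.5,-1.6,0],"roll":2,"jaw":0},
    {"travel":[-0.5,-1.6,0],"roll":2,"jaw":0},
    {"travel":[-0.5,-1.6,0],"roll":2,"jaw":0},
    {"travel":[-0.5,-1.6,0],"roll":2,"jaw":0},
    {"travel":[-0.5,-1.6,0],"roll":2,"jaw":0},
    {"travel":[0,0,0],"roll":0,"jaw":0},
  ],
)

```text
clock: 10.55
tool_pos: [0.6254, 0.0763, 0.1276]
orientation: [-180.0, 0.0, -158.9]
force: [0.3, 0.4, -0.1]
opening: 0.0003
gripper_force: 0.0
```

Call:
apply_moves(
  targets=[
    {"travel":[-0.5,-1.6,0],"roll":2,"jaw":0},
    {"travel":[-0.5,-1.6,0],"roll":2,"jaw":0},
    {"travel":[0,0,0],"roll":0,"jaw":0},
  ],
)

```text
clock: 10.85
tool_pos: [0.6273, 0.0736, 0.1276]
orientation: [-180.0, 0.0, -162.9]
force: [1.2, -0.2, 0.4]
opening: 0.0005
gripper_force: 0.0
```

```bash
python3 - <<'E'
from h import *
rd();lever("w4","wrist")
E
```

```text
theta 17.106827697131024 r 45.24470719041021 d 14.966423753290853 z 0.12759398773824618 [ 1.2 -0.2  0.4] clk 10.85
lever world ang -4.361887263178871 centre [0.5929 0.045  0.122 ] area 2309.5
```

The dial is at -4.4°, which is four clicks. I'll retreat, lift, open the jaws and go over the button.

Call:
apply_moves(
  targets=[
    {"travel":[0,4,0],"roll":0,"jaw":0},
    {"travel":[0,4,0],"roll":0,"jaw":0},
    {"travel":[0,0,-20],"roll":0,"jaw":0},
    {"travel":[0,0,-25],"roll":0,"jaw":0},
    {"travel":[0,0,-25],"roll":0,"jaw":0},
    {"travel":[0,0,-20],"roll":6,"jaw":0},
    {"travel":[30,-10,0],"roll":0,"jaw":87},
    {"travel":[30,-20,0],"roll":0,"jaw":87},
    {"travel":[30,-20,0],"roll":0,"jaw":87},
    {"travel":[30,-20,0],"roll":0,"jaw":87},
  ],
)

```text
clock: 11.9
tool_pos: [0.5194, -0.0108, 0.2176]
orientation: [180.0, 0.0, -168.9]
force: [0.5, -0.6, 1.4]
opening: 0.0271
gripper_force: 0.0
```

Call:
apply_moves(
  targets=[
    {"travel":[0,0,0],"roll":0,"jaw":87},
    {"travel":[0,0,0],"roll":0,"jaw":87},
    {"travel":[0,0,0],"roll":0,"jaw":87},
  ],
)

```text
clock: 12.2
tool_pos: [0.5211, -0.0098, 0.2178]
orientation: [180.0, 0.0, -168.9]
force: [-0.1, 0.3, 0.2]
opening: 0.0507
gripper_force: 0.0
```

```bash
python3 - <<'E'
from h import *
rd();lever("t5")
im,c,T=wrist("w5");H=np.linalg.inv(np.array(c["hand_eye"]))
P=np.array([[0,y,z] for z in(.022,.0) for y in(-.044,.044,-.065,.065)])
print(cv2.projectPoints(P,cv2.Rodrigues(H[:3,:3])[0],H[:3,3],np.array(c["K"]),np.array(c["dist_coeffs"]))[0].reshape(-1,2).round())
b=blob(im,(40,100,40),(85,255,255),(0,0,512,384));(x,y),r=cv2.minEnclosingCircle(b)
for z in(.09,.095,.1):
    q=cast([[x,y],[x-r,y],[x+r,y]],z,c,T);print(z,q[0].round(4),np.linalg.norm(q[1]-q[2]))
print(x,y,r,T[:3,3].round(3),ctrl.get_obs()["tool_pos"],ctrl.get_obs()["orientation"])
E
```

```text
theta 11.061710259071987 r -76.85625141278528 d -41.88199833833808 z 0.2178279986806389 [-0.1  0.3  0.2] clk 12.2Traceback (most recent call last):
  File "<stdin>", line 2, in <module>
  File "h.py", line 25, in lever
    m=blob(im,(5,120,60),(20,255,255),(190,130,270,200) if src=="top" else (0,0,512,300));(a,b)=cv2.fitLine(m,cv2.DIST_L2,0,.01,.01)[:2].ravel()
  File "h.py", line 10, in blob
    return max(cs,key=cv2.contourArea)
ValueError: max() iterable argument is empty
```

Call:
apply_moves(
  targets=[
    {"travel":[0,0,0],"roll":0,"jaw":87},
    {"travel":[0,0,0],"roll":0,"jaw":87},
    {"travel":[0,0,0],"roll":0,"jaw":87},
    {"travel":[0,0,0],"roll":0,"jaw":87},
  ],
)

```text
clock: 12.65
tool_pos: [0.5207, -0.0102, 0.2174]
orientation: [-180.0, -0.0, -169.0]
force: [-1.1, -0.7, 0.6]
opening: 0.085
gripper_force: 0.0
```

```bash
python3 - <<'E'
from h import *
im,c,T=wrist("w5");H=np.linalg.inv(np.array(c["hand_eye"]))
P=np.array([[0,y,z] for z in(.022,.0) for y in(-.044,.044,-.065,.065)])
print(cv2.projectPoints(P,cv2.Rodrigues(H[:3,:3])[0],H[:3,3],np.array(c["K"]),np.array(c["dist_coeffs"]))[0].reshape(-1,2).round())
b=blob(im,(40,100,40),(85,255,255),(0,0,512,384));(x,y),r=cv2.minEnclosingCircle(b)
for z in(.09,.095,.1):
    q=cast([[x,y],[x-r,y],[x+r,y]],z,c,T);print(z,q[0].round(4),np.linalg.norm(q[1]-q[2]))
print(x,y,r,T[:3,3].round(3),ctrl.get_obs()["tool_pos"],ctrl.get_obs()["opening"])
E
```

```text
[[184. 247.]
 [339. 247.]
 [148. 247.]
 [376. 247.]
 [174. 266.]
 [350. 266.]
 [132. 265.]
 [392. 266.]]
0.09 [0.4858 0.0259 0.09  ] 0.03151126999385907
0.095 [0.4851 0.0249 0.095 ] 0.030912739600406355
0.1 [0.4844 0.024  0.1   ] 0.030314209206953602
309.5725402832031 166.7344512939453 17.941984176635742 [ 0.448 -0.025  0.353] [ 0.52060132 -0.01026238  0.21742728] 0.08593080313532202
```

View pics/w5.png

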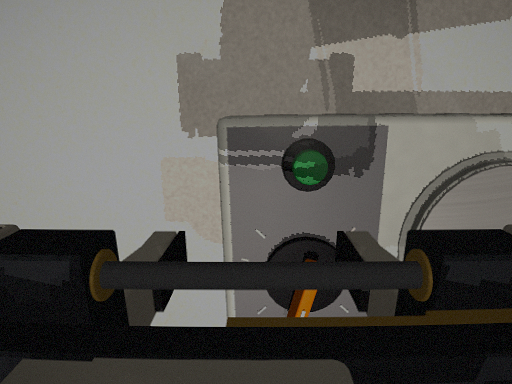

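The open fingertips show in the view: right finger pad edge at about (339,240), button at (310,167), lever still on its stop. Intersecting the two wrist views puts the button top at about (0.484, 0.024, 0.101). I'll place the +y fingertip over it.

Call:
apply_moves(
  targets=[
    {"travel":[15,-5,0],"roll":0,"jaw":87},
    {"travel":[14.3,-5.4,0],"roll":0,"jaw":87},
    {"travel":[0,0,20],"roll":0,"jaw":87},
    {"travel":[0,0,20],"roll":0,"jaw":87},
    {"travel":[0,0,20],"roll":0,"jaw":87},
    {"travel":[0,0,12],"roll":0,"jaw":87},
    {"travel":[0,0,8],"roll":0,"jaw":87},
    {"travel":[0,0,0],"roll":0,"jaw":87},
    {"travel":[0,0,0],"roll":0,"jaw":87},
  ],
)

```text
clock: 13.6
tool_pos: [0.4941, -0.0262, 0.1381]
orientation: [-180.0, 0.0, -169.0]
force: [0.1, 0.0, -1.2]
opening: 0.0866
gripper_force: 0.0
```

```bash
python3 - <<'E'
from h import *
o=ctrl.get_obs();t=np.radians(o["orientation"][2]);h=o["opening"]/2+.007;print(o["tool_pos"],o["tool_pos"][:2]+h*np.array([np.sin(t),-np.cos(t)]),o["force"].round(1),o["opening"])
im,c,T=wrist("w6")
cv2.imwrite("pics/w6c.png",im[130:300,200:456,::-1].repeat(2,0).repeat(2,1))
E
```

```text
[ 0.49407327 -0.02621056  0.13813147] [0.48444399 0.02318297] [ 0.1  0.  -1.2] 0.08664679472495704
```

View pics/w6c.png

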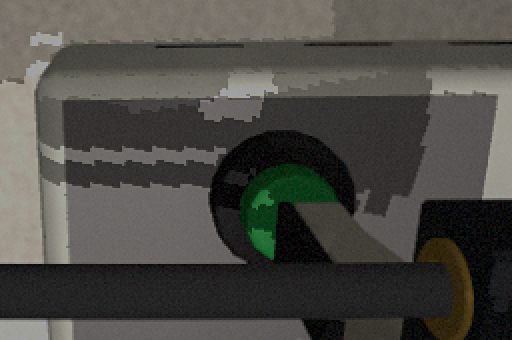

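The fingertip (crop 285-325, 205) hangs directly over the green button (240-345 wide). Now I'll press.

Call:
apply_moves(
  targets=[
    {"travel":[0,0,4],"roll":0,"jaw":87},
    {"travel":[0,0,4],"roll":0,"jaw":87},
    {"travel":[0,0,3],"roll":0,"jaw":87},
    {"travel":[0,0,2],"roll":0,"jaw":87},
    {"travel":[0,0,1],"roll":0,"jaw":87},
    {"travel":[0,0,0],"roll":0,"jaw":87},
  ],
)

```text
clock: 14.25
tool_pos: [0.494, -0.0261, 0.1237]
orientation: [-180.0, 0.0, -169.0]
force: [0.7, 0.4, 3.3]
opening: 0.087
gripper_force: 1.8
```

Call:
apply_moves(
  targets=[
    {"travel":[0,0,1],"roll":0,"jaw":87},
    {"travel":[0,0,1],"roll":0,"jaw":87},
    {"travel":[0,0,0],"roll":0,"jaw":87},
  ],
)

```text
clock: 14.55
tool_pos: [0.4942, -0.0261, 0.123]
orientation: [-180.0, 0.1, -168.9]
force: [-4.8, 1.7, 15.3]
opening: 0.0872
gripper_force: 8.0
```

Call:
apply_moves(
  targets=[
    {"travel":[0,0,1],"roll":0,"jaw":87},
    {"travel":[0,0,1],"roll":0,"jaw":87},
    {"travel":[0,0,0],"roll":0,"jaw":87},
  ],
)

```text
clock: 14.85
tool_pos: [0.4943, -0.0261, 0.1225]
orientation: [-180.0, 0.1, -168.9]
force: [-11.1, 1.0, 32.4]
opening: 0.087
gripper_force: 16.3
```

Call:
apply_moves(
  targets=[
    {"travel":[0,0,-3],"roll":0,"jaw":87},
    {"travel":[0,0,0],"roll":0,"jaw":87},
    {"travel":[0,0,0],"roll":0,"jaw":87},
  ],
)

```text
clock: 15.15
tool_pos: [0.4941, -0.0261, 0.1231]
orientation: [-180.0, 0.1, -169.0]
force: [-1.8, 0.9, 10.1]
opening: 0.0871
gripper_force: 4.8
```

```bash
python3 - <<'E'
from h import *
o=ctrl.get_obs();print(o["tool_pos"],o["force"].round(1))
im,c,T=wrist("w7")
cv2.imwrite("pics/w7c.png",im[130:300,200:456,::-1].repeat(3,0).repeat(3,1))
E
```

```text
[ 0.49409971 -0.0261143   0.12312544] [-1.8  0.9 10.1]
```

View pics/w7c.png

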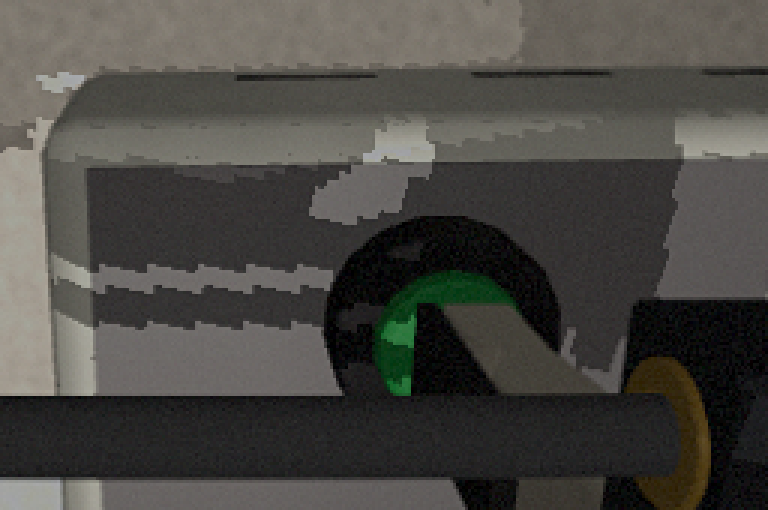

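Call:
apply_moves(
  targets=[
    {"travel":[0,0,-2],"roll":0,"jaw":87},
    {"travel":[0,0,0],"roll":0,"jaw":87},
    {"travel":[0,0,0],"roll":0,"jaw":87},
  ],
)

```text
clock: 15.5
tool_pos: [0.494, -0.0261, 0.1245]
orientation: [180.0, 0.0, -169.0]
force: [1.2, 2.0, 2.7]
opening: 0.0868
gripper_force: 1.6
```

Call:
apply_moves(
  targets=[
    {"travel":[0,0,-2],"roll":0,"jaw":87},
    {"travel":[0,0,0],"roll":0,"jaw":87},
    {"travel":[0,0,0],"roll":0,"jaw":87},
  ],
)

```text
clock: 15.8
tool_pos: [0.494, -0.0261, 0.1266]
orientation: [180.0, 0.0, -169.0]
force: [0.9, 1.4, 1.9]
opening: 0.0871
gripper_force: 1.1
```

Call:
apply_moves(
  targets=[
    {"travel":[0,0,-3],"roll":0,"jaw":87},
    {"travel":[0,0,0],"roll":0,"jaw":87},
    {"travel":[0,0,0],"roll":0,"jaw":87},
  ],
)

```text
clock: 16.1
tool_pos: [0.4932, -0.0264, 0.1293]
orientation: [-180.0, -0.1, -169.0]
force: [-0.8, 0.7, 0.5]
opening: 0.0872
gripper_force: 0.5
```

The release curve shows the spring: about 3.5 N at the hard stop (TCP 0.1235), falling to about 0 at 0.1295. That is the full 6 mm, so the button bottomed. I'll lift clear and check.

Call:
apply_moves(
  targets=[
    {"travel":[0,0,-5],"roll":0,"jaw":87},
    {"travel":[0,0,-15],"roll":0,"jaw":87},
    {"travel":[0,0,-25],"roll":0,"jaw":87},
    {"travel":[0,0,-25],"roll":0,"jaw":87},
    {"travel":[0,0,-25],"roll":0,"jaw":87},
    {"travel":[-10,0,-15],"roll":0,"jaw":87},
    {"travel":[-10,0,0],"roll":0,"jaw":87},
    {"travel":[0,0,0],"roll":0,"jaw":87},
    {"travel":[0,0,0],"roll":0,"jaw":87},
  ],
)

```text
clock: 17.0
tool_pos: [0.5126, -0.0225, 0.2383]
orientation: [180.0, -0.1, -169.0]
force: [-0.8, 0.4, -0.0]
opening: 0.087
gripper_force: 0.0
```

```bash
python3 - <<'E'
from h import *
im,c,T=wrist("w8");rd()
b=blob(im,(40,100,40),(85,255,255),(0,0,512,384));(x,y),r=cv2.minEnclosingCircle(b);q=cast([[x,y],[x-r,y],[x+r,y]],.102,c,T);print("button",q[0],np.linalg.norm(q[1]-q[2]))
E
```

```text
theta 11.006347557182437 r -87.68541556893072 d -52.785182267785586 z 0.23830246886858222 [-0.6 -0.7  0.5] clk 17.05
button [0.48398514 0.02356754 0.102     ] 0.03028824189089065
```

View pics/w8.png

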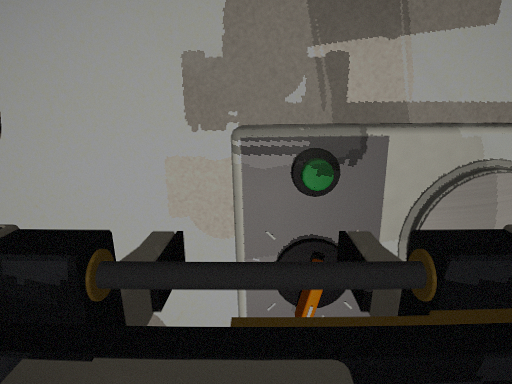

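The button is back up at (318,172), the lever is still on its stop at (312,290), and the robot is clear of everything. Handing in.

```bash
python3 -c "
from plant import ctrl
print(ctrl.close_job())"
```

```text
the job is handed in; nothing more can be done
None
```

I turned the dial up four clicks (camera reads -4.4° against about -4° expected), then pressed the green button to its stop and released it; the job was handed in at about 17 s with the arm clear, though the press peaked at about 34 N for a moment.

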